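Record one touch on the square force sensor

ROBOT

A 6-joint arm with a two-finger parallel gripper is mounted at the origin on the work surface. World frame = base frame: x ahead of the robot, y to its left, z up, the work surface at z = 0. Lengths are in mm, angles in rad, forces in N, time in s.
With the tool pointing down it reaches from about 275 to 875 mm from the base axis. Payload 12.5 kg.
Tool frame: the origin (TCP) lies midway between the tips of the shut fingers; the grasp point (between the pads) lies 19 mm behind it; z points along the fingers, y is the line along which they close (so a half turn about z gives the same grasp; the last joint's range is limited). The gripper opens to 85 mm and grips with 20 to 120 N. Pads are 22 mm wide; open, the fingers measure 114 mm over their backs; the gripper's body (76 mm by 85 mm) begins 54 mm behind the grasp point. The pads swing forward as they close: fully open they stand 13 mm farther back than shut.
Start: joints at [1.043, 0.351, 1.652, -0, 1.139, -0.085], TCP at [235.627, 496.955, 202.69] pointing down, gripper open.
Joint ranges: [-2.75, 2.75], [-0.79, 2.1], [0.01, 2.65], [-1.57, 4.71], [0.07, 3.14], [-2.87, 2.87]. Speed limits (rad/s): [2.22, 2.22, 2.79, 3.14, 3.14, 3.14].

INTERFACE

Orientations are given as [roll, pitch, yaw] about the fixed x, y, z axes, in that order (R = Rz(yaw) Ry(pitch) Rx(roll)).
In Python, from rig import monitor, vision, job gives the robot as it stands. The module is installed in compiled form; this text tells all that it offers.
- The arm moves only by the tool carry_out, never from a script. Its argument "rows" is a list of rows, each a list of 6 numbers: the shift along the tool's x, y, z in mm, then the turn, a rotation vector about the tool's x, y, z in rad. In form: [[x, y, z, wx, wy, wz], ...]. A call has 1 to 5 rows; each row is the pose to reach, as a shift and turn from the pose commanded when the call began, along the tool's axes at that moment; what a row does not reach only later rows make up. A row lasts 1/10 s, in which the tool goes at most 50 mm and 8.59 degrees, less where a joint would pass 70% of its speed; a pose out of reach is approached as far as the arm can. A call with a gripper value outside its range is refused whole. "claw" is the finger opening in mm, from 0 to 85.4, set as the call begins (left out, the last holds). The fingers move at their own pace and stop on an object; "newtons" is the grip in N (left out, the last holds). Time passes only in rows, so rows that repeat a pose let the fingers close. It gives the time, the measured TCP pose, the force, the opening and the grip force at its end, in the units of the state.
- monitor.observe(): the state, without advancing time (a new reading comes with each control period).
- vision.capture(name): name is "scene" or "top" or "wrist"; returns a dict with "pixels" (400x640x3 uint8, red, green, blue), "fx", "fy", "cx", "cy" (pixels), "camera_from_world" (4x4, takes a point from world to camera coordinates); the wrist camera has in their place "T_tool_cam" (4x4, takes a point from camera to tool coordinates, whose origin is the TCP and whose axes are the flange's). Camera axes: x right, y down, z forward; pixel columns grow to the right and rows downward; lengths in mm; the calibration is good to about 2 mm. The wrist camera is an equidistant fisheye: a pixel r from the principal point sees the ray r / f radians off the axis. A picture is of the moment at which its call begins: read the wrist's pose just before it. There is no depth.
- job.sign_off(): hands the job in; it is judged then, once.
The state is a dict: "clock": time; "qpos": joint angles; "dq": joint speeds; "joint_efforts": joint torques, N m; "tcp_pos": TCP position; "tool_rot": TCP orientation; "force": force on the tool from outside, world axes, zero at the start; "wrist_torque": the same for the moment, N m; "opening": finger opening in mm; "gripper_force": force on a finger pad.
Only numpy, scipy, OpenCV 4.12 (cv2) and the standard library are available. Lean on these libraries where they do the work, as an engineer would, in place of code of your own. Each camera call takes 0.05 s, during which the arm holds its last target. There are 200 camera calls.

TASK

Record a light touch on the force sensor that has the square plate: press the long key on the keypad down and let it up to start the recording, touch the square plate lightly with the fingertips so that it visibly dips and withdraw, then press the long key down and let it up again to stop the recording. Nothing is to be picked up or shifted: do not touch the other three sensors, do not press the round keys, and leave everything else on the bench where it is.

Things in the scene. Friction and masses are not known exactly. Their poses are not given: they have to be found in the camera images.
- keypad: The recorder's keypad: a flat grey box 120 mm deep (its x), 150 mm wide (its y), 26 mm high with a black face, fixed to the bench, turned up to 0.5 rad about the vertical. Origin: centre of its underside; its -x side faces the robot, z up. It carries four white spring keys that stand 12 mm proud: one long key along the side near the robot (32 mm to its -x side of the middle) and a row of three small round keys along the far side (32 mm to +x; 45 mm apart).
- long_key_top (a point): Centre of the top face of the long key, the keypad's start/stop key: 20 mm (keypad x) by 80 mm (keypad y), top 38 mm above the bench when up. Goes straight down 5 mm; it takes 1.5 N to start and 4 N to reach the bottom, and springs back up by itself. The point moves down with the key.
- long_key (a joint): How far the long key is pressed: 0 up, 0.005 m fully down; 0.0035 m counts as pressed, below 0.001 m as let up.
- round_key0 (a joint): How far the round key at the left (+y) end of the row is pressed (18 mm across, 0 up, 0.005 m down). Leave alone.
- round_key1 (a joint): How far the round key at the middle of the row is pressed (18 mm across, 0 up, 0.005 m down). Leave alone.
- round_key2 (a joint): How far the round key at the right (-y) end of the row is pressed (18 mm across, 0 up, 0.005 m down). Leave alone.
- square_sensor: A loose force sensor standing upright on the bench: a plain aluminium drum 70 mm across and 26 mm high, 0.25 to 0.5 kg, with a steel touch plate on a thin stem above it: a square plate, 46 x 46 mm. Origin: centre of the drum's underside; z up. This is the one to touch.
- square_plate (a joint): How far the square sensor's plate is pushed down: 0 up, 0.008 m at its stop; springs back by itself.
- disc_sensor: A loose force sensor standing upright on the bench: a plain aluminium drum 70 mm across and 26 mm high, 0.25 to 0.5 kg, with a steel touch plate on a thin stem above it: a round disc, 50 mm across. Origin: centre of the drum's underside; z up. Leave alone.
- disc_plate (a joint): How far the disc sensor's plate is pushed down: 0 up, 0.008 m at its stop; springs back by itself.
- oblong_sensor: A loose force sensor standing upright on the bench: a plain aluminium drum 70 mm across and 26 mm high, 0.25 to 0.5 kg, with a steel touch plate on a thin stem above it: a narrow oblong plate, 64 x 18 mm. Origin: centre of the drum's underside; z up. Leave alone.
- oblong_plate (a joint): How far the oblong sensor's plate is pushed down: 0 up, 0.008 m at its stop; springs back by itself.
- pin_sensor: A loose force sensor standing upright on the bench: a plain aluminium drum 70 mm across and 26 mm high, 0.25 to 0.5 kg, with a steel touch plate on a thin stem above it: a small round button, 18 mm across. Origin: centre of the drum's underside; z up. Leave alone.
- pin_plate (a joint): How far the pin sensor's plate is pushed down: 0 up, 0.008 m at its stop; springs back by itself.
- square_top (a point): Centre of the top face of the square touch plate (6 mm thick, level, sides along the sensor's x and y), 44 mm above the bench when up; moves with it. The plate goes straight down: 1 N to start, 0.6 N per mm, 5.8 N at its stop 8 mm down. A dip of 2 mm (2.2 N) is registered as a touch.
- weight: Brass calibration weight, 24 mm across, 32 mm high, loose, standing among the sensors. Origin under its centre. Bystander.
- circuit_board: Green circuit board 50 x 70 mm, up to 14 mm high, loose. Origin under its centre. Bystander.
- screwdriver: Screwdriver 160 mm long lying on the bench between the keypad and the sensors, along its own x, loose, about 25 mm high. Bystander.
- jar: Small amber jar 44 mm across, 50 mm high, loose. Origin under its centre. Bystander.
- spool: Black spool 50 mm across, 40 mm high, standing, loose. Origin under its centre. Bystander.
- tweezers: Steel tweezers 125 mm long, 8 mm high, lying along their own x, loose. Bystander.
- parts_tray: Grey open parts tray 90 x 70 x 22 mm, loose. Origin under its centre. Bystander.

How it is judged:
By the outcome, as a careful person would: the job done as asked, in the order asked, and still so for the second after the job is handed in, with the robot touching nothing.
It also fails if it takes over 58 s, if anything falls off the work surface, if the arm or the gripper's body presses on something with over 40 N, if the wrist force passes 120 N, or if a joint passes its speed limit or range.

## Working session

There is one attempt and no reset: what is moved stays moved. The work goes in short steps, Python scripts to look and compute and a tool call to move; the robot and the scene stay as the last step left them, time stands still between calls to the robot, and variables do not carry over. Pictures are saved under pics/ and viewed, at most 10 in all, crops included, and the job is handed in when it is done.

Besides the shell and the picture viewer there is one more tool, called after "Call:" as a command line: name --pt "numbers of a row" for each row, then --argument value for the rest. carry_out: Moves the arm, as the interface text tells. Its arguments: {"type":"object","properties":{"rows":{"type":"array","items":{"type":"array","items":{"type":"number"}}},"claw":{"type":"number"},"newtons":{"type":"number"}},"required":["rows"]}

```bash
mkdir -p pics; python3 - <<'E'
from rig import monitor, vision
import cv2,pickle
print(monitor.observe())
for n in("top","scene"):
    c=vision.capture(n); pickle.dump(c,open(n+".pkl","wb")); cv2.imwrite(f"pics/{n}1.png",c["pixels"][:,:,::-1])
    print(n,c["fx"],c["cx"],c["cy"],c["camera_from_world"])
E
```

```text
{'clock': 0.0, 'qpos': array([ 1.04341945e+00,  3.51249168e-01,  1.65239494e+00, -1.28601190e-05,
        1.13908849e+00, -8.45726357e-02]), 'dq': array([-4.79851821e-04, -6.76648391e-06, -5.58461811e-04,  3.66242071e-05,
       -2.36801578e-03, -7.74494386e-04]), 'joint_efforts': array([ 1.09088636e-03, -5.06104732e+01, -2.91402447e+01, -4.16601017e-05,
        4.50392705e-03,  7.74785889e-06]), 'tcp_pos': array([235.45250416, 496.66978341, 202.16243278]), 'tool_rot': array([-3.14045580e+00, -8.46605169e-05,  2.69879375e+00]), 'force': array([-0.66876941,  0.8868461 , -0.02993489]), 'wrist_torque': array([0.03298434, 0.00822681, 0.00607708]), 'gripper_force': 0.0, 'opening': 85.73212788698041}
top 372.62500145159635 321.09263400497525 198.96439856277243 [[-1.23938807e-02 -9.99863317e-01 -1.09425371e-02  2.21086302e+00]
 [-9.98146967e-01  1.30231112e-02 -5.94393075e-02  5.93876381e+02]
 [ 5.95736890e-02  1.01855765e-02 -9.98171944e-01  1.03395562e+03]
 [ 0.00000000e+00  0.00000000e+00  0.00000000e+00  1.00000000e+00]]
scene 373.9369501103886 318.82962125298 198.30360068198013 [[ 2.00744760e-01  9.79623608e-01 -6.25524692e-03 -9.26413044e+01]
 [ 6.46307202e-01 -1.37234539e-01 -7.50635519e-01 -3.42897371e+02]
 [-7.36198711e-01  1.46643336e-01 -6.60686907e-01  1.39239900e+03]
 [ 0.00000000e+00  0.00000000e+00  0.00000000e+00  1.00000000e+00]]
```

View pics/top1.png

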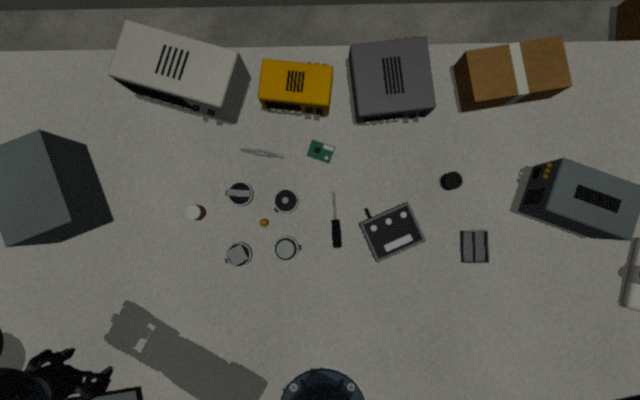

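View pics/scene1.png

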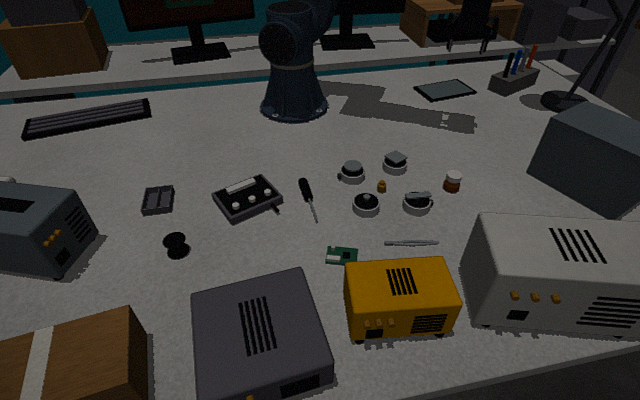

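The top view shows the square-plate sensor at about (237,253), the disc at (286,248), the oblong at (239,192), the pin at (286,200), and the long key at about (398,242). I'll enlarge these for accurate readings.

```bash
python3 - <<'E'
import cv2,pickle,numpy as np
p=pickle.load(open("top.pkl","rb"))["pixels"][:,:,::-1]
a=cv2.resize(p[225:275,215:265],None,fx=8,fy=8,interpolation=cv2.INTER_CUBIC)
b=cv2.resize(p[215:265,370:420],None,fx=8,fy=8,interpolation=cv2.INTER_CUBIC)
cv2.imwrite("pics/crop1.png",np.hstack([a,b]))
E
```

```text
(no output)
```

View pics/crop1.png

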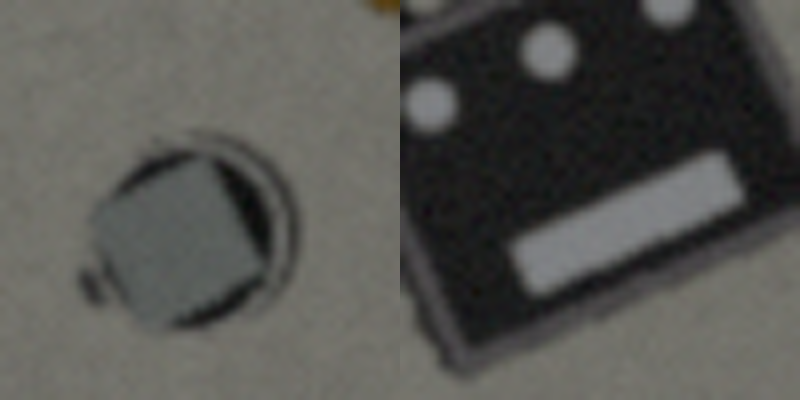

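```bash
cat >h.py <<'E'
import numpy as np,pickle
from rig import monitor
from scipy.spatial.transform import Rotation as R
def pix2w(c,u,v,z):
    T=c["camera_from_world"];r=T[:3,:3].T;o=-r@T[:3,3]
    d=r@np.array([(u-c["cx"])/c["fx"],(v-c["cy"])/c["fy"],1]);return o+d*(z-o[2])/d[2]
def rel(p,yaw=None):
    s=monitor.observe();r=R.from_euler("xyz",s["tool_rot"])
    out=r.inv().apply(np.array(p)-s["tcp_pos"])
    rv=None if yaw is None else (r.inv()*R.from_euler("xyz",[np.pi,0,yaw])).as_rotvec()
    return out,rv
E
python3 - <<'E'
from h import *
t=pickle.load(open("top.pkl","rb"))
def crop(x,y,x0,y0,z):return pix2w(t,x0+x/8-.44,y0+y/8-.44,z)
sq=[crop(*p,215,225,44) for p in[(92,218),(208,153),(268,272),(150,328)]]
k=[crop(*p,370,215,38) for p in[(108,245),(322,150),(346,200),(130,298)]]
for q in(sq,k):
    q=np.array(q);print(q.mean(0),[np.linalg.norm(q[i]-q[i-1]) for i in range(4)], q)
d=(k[0]+k[3]-k[1]-k[2]);print("key yaw",np.arctan2(-d[0],d[1]))
key=np.mean(k,0)
s=monitor.observe();print(R.from_euler("xyz",s["tool_rot"]).as_matrix())
yaw=np.arctan2(-d[0],d[1])
for y in(yaw,yaw+np.pi):print(rel([*key[:2],110],y))
# others' positions
for u,v,z in[(286,248,44),(264,222,30),(239,192,44),(336,230,25)]:print(pix2w(t,u,v,z))
# scene check
c=pickle.load(open("scene.pkl","rb"));
for q in(np.mean(sq,0),key):
    x=c["camera_from_world"][:3,:3]@q+c["camera_from_world"][:3,3];print(c["fx"]*x[:2]/x[2]+[c["cx"],c["cy"]])
E
```

```text
[442.12779942 226.18400645  44.        ] [np.float64(42.487691652291886), np.float64(45.26576474865386), np.float64(45.55523108497386), np.float64(44.39882768625722)] [[450.84697069 256.18647998  44.        ]
 [472.49323031 216.43187141  44.        ]
 [431.83768222 195.87936575  44.        ]
 [413.33331446 236.23830868  44.        ]]
[ 470.41159228 -214.63930448   38.        ] [np.float64(19.477816174112757), np.float64(80.47201551547234), np.float64(18.840430647730532), np.float64(81.43544682971411)] [[ 463.45915388 -173.9082438    38.        ]
 [ 495.01505617 -247.93506536   38.        ]
 [ 477.84381983 -255.68815956   38.        ]
 [ 445.32833923 -181.02574919   38.        ]]
key yaw 0.40686413410076633
[[-9.03542519e-01  4.28498134e-01 -5.14913358e-04]
 [ 4.28498432e-01  9.03542117e-01 -8.58036332e-04]
 [ 9.75789380e-05 -9.95911876e-04 -9.99999499e-01]]
(array([-517.08289768, -541.9577478 ,   92.71895307]), array([-6.28127493e-04,  1.09067705e-03,  2.29189808e+00]))
(array([-517.08289768, -541.9577478 ,   92.71895307]), array([-8.93803181e-04, -5.14746644e-04, -8.49694269e-01]))
[459.30183882  91.95296517  44.        ]
[530.96550865 154.24203769  30.        ]
[614.50561113 220.8179592   44.        ]
[506.21906002 -45.89723418  25.        ]
[394.73876578 155.98174322]
[239.95638089 183.96771803]
```

The measured sizes come out right: the key at 81×19 mm and the plate at about 45 mm. Both points also reproject correctly into the scene view. Now I'll shut the gripper and head for a point above the key.

Call:
carry_out --pt "-517 -542 93 0 0 2.29" --pt "-517 -542 93 0 0 2.29" --pt "-517 -542 93 0 0 2.29" --pt "-517 -542 93 0 0 2.29" --pt "-517 -542 93 0 0 2.29" --claw 0 --newtons 20

```text
clock: 0.6
tcp_pos: [313.4, 259.6, 171.6]
tool_rot: [3.142, 0.0, 1.943]
force: [0.8, 0.4, 0.4]
opening: 12.3
gripper_force: 0.0
```

```bash
python3 - <<'E'
from h import *
print(rel([470.4,-214.6,110],.407)); s=monitor.observe();print(s["clock"],s["qpos"],s["tcp_pos"])
E
```

```text
(array([-498.76617504,  -26.34316382,   61.62674095]), array([7.96400760e-05, 1.79602652e-05, 1.53625829e+00]))
0.6 [ 5.77191148e-01  1.29016729e-01  2.03019428e+00 -8.25710135e-05
  9.82354521e-01  2.04775012e-01] [313.42736916 259.5570578  171.59701737]
```

Call:
carry_out --pt "-499 -26 62 0 0 1.536" --pt "-499 -26 62 0 0 1.536" --pt "-499 -26 62 0 0 1.536" --pt "-499 -26 62 0 0 1.536" --pt "-499 -26 62 0 0 1.536"

```text
clock: 1.1
tcp_pos: [393.1, 24.3, 141.0]
tool_rot: [3.141, -0.0, 1.193]
force: [2.0, 0.2, -0.7]
opening: -0.2
gripper_force: 0.0
```

```bash
python3 - <<'E'
from h import *
print(rel([470.4,-214.6,110],.407)); s=monitor.observe();print(s["clock"],s["qpos"],s["tcp_pos"])
E
```

```text
(array([-193.45196861,  160.07999071,   30.99592558]), array([ 2.75385167e-04, -3.18309691e-04,  7.85572992e-01]))
1.1 [-5.66769005e-02  1.54387923e-01  2.09259883e+00  7.50934515e-05
  8.94199943e-01  3.21499415e-01] [393.05745216  24.2908354  140.97279524]
```

Call:
carry_out --pt "-193 160 31 0 0 0.785" --pt "-193 160 31 0 0 0.785" --pt "-193 160 31 0 0 0.785" --pt "-193 160 31 0 0 0.785" --pt "-193 160 31 0 0 0.785"

```text
clock: 1.6
tcp_pos: [471.0, -211.3, 109.9]
tool_rot: [-3.141, 0.0, 0.442]
force: [0.7, 0.6, 0.0]
opening: -0.0
gripper_force: 0.0
```

Call:
carry_out --pt "0 0 0 0 0 0.03" --pt "0 0 0 0 0 0.03" --pt "0 0 0 0 0 0.03"

```text
clock: 1.9
tcp_pos: [470.6, -208.6, 110.2]
tool_rot: [-3.141, 0.0, 0.42]
force: [0.5, -0.1, -0.2]
opening: -0.2
gripper_force: 0.0
```

```bash
python3 - <<'E'
from h import *
import cv2
from rig import vision
s=monitor.observe();print(s["clock"],s["qpos"],s["tcp_pos"],s["force"],s["tool_rot"])
c=vision.capture("wrist");cv2.imwrite("pics/w1.png",c["pixels"][:,:,::-1]);pickle.dump((c,s),open("w1.pkl","wb"))
print(c["T_tool_cam"],c["fx"],c["cx"],c["cy"])
print(rel([470.4,-214.6,110],.407))
E
```

```text
1.9 [-5.07753469e-01  4.08370211e-01  1.82755574e+00  1.09581818e-04
  9.06561916e-01  6.42645297e-01] [ 470.55962971 -208.58304294  110.2116769 ] [ 0.50728234 -0.13663709 -0.2440242 ] [-3.14082435e+00  4.67491306e-04  4.20330150e-01]
[[ 1.53549600e-04 -9.65965365e-01 -2.58671393e-01  6.73624995e+01]
 [ 9.99998778e-01 -2.54075564e-04  1.54241102e-03 -1.53869631e-02]
 [-1.55563771e-03 -2.58671314e-01  9.65964146e-01 -1.71608353e+02]
 [ 0.00000000e+00  0.00000000e+00  0.00000000e+00  1.00000000e+00]] 309.70691628693146 316.63583573005144 201.34445248156487
(array([-2.82751653,  5.54773963,  0.42145578]), array([-0.00037318,  0.0002176 ,  0.01379437]))
```

View pics/w1.png

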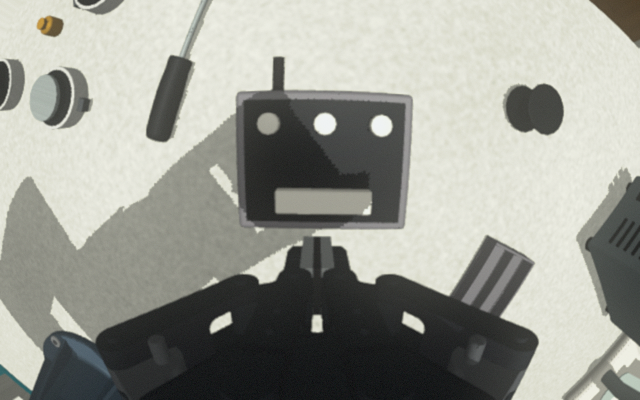

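The wrist view shows the long key centred at about (323,202) and well clear of the round keys, with the shut tips at (317,240). I'll check that point against the calibration.

```bash
cat >>h.py <<'E'
def wpix(c,s,u,v,z):
    x=np.array([u-c["cx"],v-c["cy"]]);r=np.hypot(*x);th=r/c["fx"]
    d=np.array([*(x/r*np.sin(th)),np.cos(th)]);Rt=R.from_euler("xyz",s["tool_rot"]).as_matrix();T=c["T_tool_cam"]
    d=Rt@T[:3,:3]@d;o=s["tcp_pos"]+Rt@T[:3,3];return o+d*(z-o[2])/d[2]
E
python3 - <<'E'
from h import *
c,s=pickle.load(open("w1.pkl","rb"))
q=np.array([wpix(c,s,u,v,38) for u,v in[(275,189),(371,189),(371,214),(275,214)]])
print(q,q.mean(0)); print(rel([*q.mean(0)[:2],38]))
E
```

```text
[[ 468.23216764 -172.95897597   38.        ]
 [ 500.14390949 -244.25111223   38.        ]
 [ 481.06551965 -253.85839771   38.        ]
 [ 448.53717774 -180.94881101   38.        ]] [ 474.49469363 -213.00432423   38.        ]
(array([ 1.57726768,  5.79086265, 72.42042427]), None)
```

Call:
carry_out --pt "0 5.5 30 0 0 0" --pt "0 5.5 60 0 0 0" --pt "0 5.5 68 0 0 0" --pt "0 5.5 68 0 0 0" --pt "0 5.5 68 0 0 0"

```text
clock: 2.45
tcp_pos: [473.8, -214.1, 43.6]
tool_rot: [3.141, -0.001, 0.42]
force: [0.1, -0.1, -0.4]
opening: -0.2
gripper_force: 0.0
```

Call:
carry_out --pt "0 0 3 0 0 0" --pt "0 0 6 0 0 0" --pt "0 0 8 0 0 0" --pt "0 0 8 0 0 0" --pt "0 0 8 0 0 0"

```text
clock: 2.95
tcp_pos: [473.2, -214.2, 34.5]
tool_rot: [-3.142, 0.0, 0.419]
force: [0.3, 0.8, 0.0]
opening: -0.0
gripper_force: 0.0
```

Call:
carry_out --pt "0 0 1.5 0 0 0" --pt "0 0 1.5 0 0 0"

```text
clock: 3.15
tcp_pos: [473.1, -214.1, 32.8]
tool_rot: [-3.141, 0.0, 0.419]
force: [0.4, -0.4, -0.2]
opening: -0.3
gripper_force: 0.0
```

```bash
python3 - <<'E'
from h import *
import cv2
from rig import vision
for i in range(4):
    c=vision.capture("scene");s=monitor.observe();print(s["tcp_pos"],s["force"])
w=vision.capture("wrist")
a=cv2.resize(c["pixels"][150:230,200:300],None,fx=5,fy=5,interpolation=3)[:,:400]
b=cv2.resize(w["pixels"][150:290,260:390],None,fx=3,fy=3)[:400]
cv2.imwrite("pics/p2.png",np.hstack([a,b[:400]])[:,:,::-1])
E
```

```text
[ 473.14958386 -214.17251648   32.86319123] [-0.57119642 -0.00068003 -0.14625188]
[ 473.17774173 -214.2006632    32.91455273] [0.32562184 0.13379095 0.58578061]
[ 473.2127276  -214.20303059   32.92846151] [-0.10658819 -0.39888767 -0.16952902]
[ 473.20600758 -214.19348694   32.9322909 ] [0.03458086 0.11397827 0.40830115]
```

View pics/p2.png

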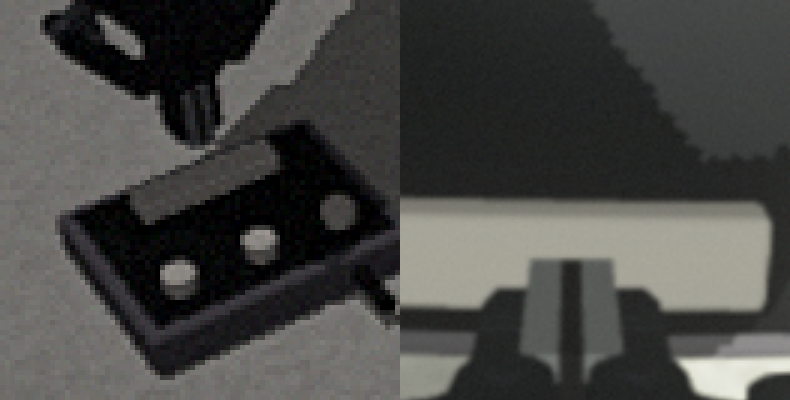

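The tips are still above the key: in the scene view their end is at about (239,179), and the force is zero. I'll compare where the TCP should project with where the tips appear.

```bash
python3 - <<'E'
from h import *
from rig import vision
c=vision.capture("scene");T=c["camera_from_world"];s=monitor.observe()
for dz in(0,10,20,30):
    x=T[:3,:3]@(s["tcp_pos"]+[0,0,dz])+T[:3,3];print(dz,c["fx"]*x[:2]/x[2]+[c["cx"],c["cy"]])
w=vision.capture("wrist");Ti=np.linalg.inv(w["T_tool_cam"])
for dz in(0,-10,-20):
    x=Ti@[0,0,dz,1];th=np.arctan2(np.hypot(x[0],x[1]),x[2]);print(dz,w["fx"]*th*x[:2]/np.hypot(x[0],x[1])+[w["cx"],w["cy"]])
E
```

```text
0 [240.44998828 186.07972113]
10 [239.90006371 183.14569242]
20 [239.34270601 180.17200552]
30 [238.77776345 177.1578509 ]
0 [316.19982421 236.16004963]
-10 [316.20395484 242.62400701]
-20 [316.20870154 249.80719157]
```

The wrist and scene views both suggest the tips are higher than the reported height. I'll go down in small steps and watch the force.

Call:
carry_out --pt "0 0 1.5 0 0 0" --pt "0 0 3 0 0 0" --pt "0 0 3 0 0 0"

```text
clock: 3.8
tcp_pos: [473.1, -214.1, 29.7]
tool_rot: [-3.141, 0.0, 0.419]
force: [0.7, 0.6, -0.5]
opening: 0.1
gripper_force: 0.0
```

Call:
carry_out --pt "0 0 1.5 0 0 0" --pt "0 0 3 0 0 0" --pt "0 0 3 0 0 0"

```text
clock: 4.1
tcp_pos: [473.1, -214.1, 26.7]
tool_rot: [-3.141, 0.0, 0.419]
force: [0.1, 0.2, 0.3]
opening: 0.0
gripper_force: 0.0
```

```bash
python3 - <<'E'
from h import *
import cv2
from rig import vision
s=monitor.observe();w=vision.capture("wrist");c=vision.capture("scene");pickle.dump((w,s),open("w2.pkl","wb"))
print(s["tcp_pos"],s["force"])
a=cv2.resize(c["pixels"][150:220,205:275],None,fx=5,fy=5,interpolation=3)
b=cv2.resize(w["pixels"][140:280,230:400],None,fx=2.5,fy=2.5,interpolation=3)
a=np.clip(a*1.8,0,255).astype(np.uint8)
cv2.imwrite("pics/p3.png",np.hstack([a,b])[:,:,::-1]);print(a.shape,b.shape)
E
```

```text
[ 473.09411794 -214.11053755   26.69749199] [0.08197907 0.22507722 0.25245032]
(350, 350, 3) (350, 425, 3)
```

View pics/p3.png

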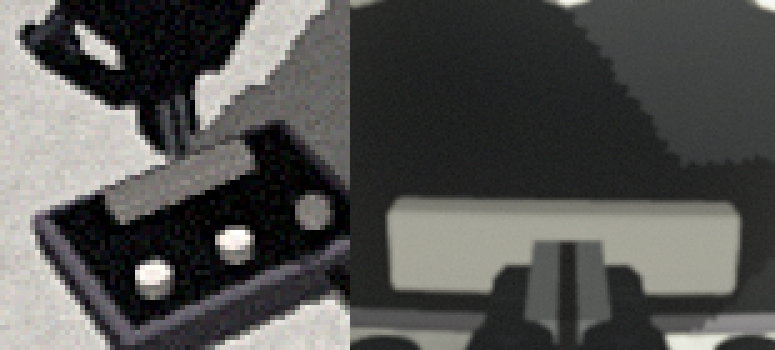

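```bash
python3 - <<'E'
from h import *
w,s=pickle.load(open("w2.pkl","rb"))
for z in(30,20,10,0,-10):
    q=np.array([wpix(w,s,u,v,z) for u,v in[(246,224.8),(386,224.8),(384.4,257.2),(247.6,256)]])
    n=lambda i,j:np.linalg.norm(q[i]-q[j])
    ctr=q.mean(0); print(z,n(0,1),n(2,3),n(0,3),n(1,2),rel(ctr)[0])
E
```

```text
30 81.98187620061236 83.18745467650363 20.16770579336426 20.980458760387766 [-2.26393217 -0.19177863 -3.12584466]
20 86.85331368816347 88.13052873123051 21.366089175067824 22.227136661016385 [-6.39934876 -0.19888853  6.87442972]
10 91.72475117571449 93.07360278595728 22.564472556771445 23.473814561644925 [-10.53476534  -0.20599843  16.87470409]
0 96.59618866326561 98.01667684068416 23.762855938475013 24.720492462273544 [-14.67018193  -0.21310832  26.87497846]
-10 101.46762615081667 102.95975089541099 24.96123932017858 25.96717036290211 [-18.80559852  -0.22021822  36.87525283]
```

```bash
python3 - <<'E'
from h import *
w,s=pickle.load(open("w2.pkl","rb"));Ti=np.linalg.inv(w["T_tool_cam"])
for dz in(0,-10,-15,-20,-25):
  for X in(8,11):
    for y in(-11,0):
      x=Ti@[X,y,dz,1];th=np.arctan2(np.hypot(x[0],x[1]),x[2]);print(dz,X,y,w["fx"]*th*x[:2]/np.hypot(x[0],x[1])+[w["cx"],w["cy"]])
E
```

```text
0 8 -11 [297.44166039 223.43343191]
0 8 0 [316.19611313 223.45489953]
0 11 -11 [297.34725609 218.57756499]
0 11 0 [316.19471995 218.59345752]
-10 8 -11 [296.41187998 229.30409129]
-10 8 0 [316.19985088 229.3360608 ]
-10 11 -11 [296.30270823 224.21461469]
-10 11 0 [316.19831003 224.24017429]
-15 8 -11 [295.85536611 232.48572745]
-15 8 0 [316.20192268 232.52413989]
-15 11 -11 [295.73761814 227.27250585]
-15 11 0 [316.20029994 227.30403769]
-20 8 -11 [295.26820576 235.84948929]
-20 8 0 [316.20414842 235.89531276]
-20 11 -11 [295.14094215 230.50769818]
-20 11 0 [316.20243778 230.5461314 ]
-25 8 -11 [294.64795637 239.41058363]
-25 8 0 [316.20654436 239.46494624]
-25 11 -11 [294.51010732 233.93527511]
-25 11 0 [316.20473931 233.98169647]
```

The visible front edge of the pads puts the true tip end roughly 20 mm behind the reported TCP, so the tips are still a few millimetres above the key. I'll keep going down in small steps, guided by force.

Call:
carry_out --pt "0 0 1.5 0 0 0" --pt "0 0 3 0 0 0" --pt "0 0 3 0 0 0"

```text
clock: 4.5
tcp_pos: [473.1, -214.1, 23.7]
tool_rot: [-3.141, 0.0, 0.419]
force: [-0.7, -0.9, -0.2]
opening: 0.1
gripper_force: 0.0
```

Call:
carry_out --pt "0 0 1.5 0 0 0" --pt "0 0 3 0 0 0" --pt "0 0 3 0 0 0"

```text
clock: 4.8
tcp_pos: [473.1, -214.1, 20.7]
tool_rot: [-3.141, 0.0, 0.419]
force: [0.5, -0.2, -0.5]
opening: -0.2
gripper_force: 0.0
```

Call:
carry_out --pt "0 0 1 0 0 0" --pt "0 0 2 0 0 0" --pt "0 0 2 0 0 0"

```text
clock: 5.1
tcp_pos: [473.1, -214.1, 18.8]
tool_rot: [-3.141, 0.0, 0.419]
force: [-0.7, 0.1, 0.8]
opening: -0.2
gripper_force: 0.0
```

Call:
carry_out --pt "0 0 1 0 0 0" --pt "0 0 2 0 0 0" --pt "0 0 2 0 0 0"

```text
clock: 5.4
tcp_pos: [473.1, -214.2, 16.8]
tool_rot: [-3.141, 0.0, 0.419]
force: [-0.4, -0.7, -0.5]
opening: 0.4
gripper_force: 0.0
```

Call:
carry_out --pt "0 0 1 0 0 0" --pt "0 0 2 0 0 0" --pt "0 0 2 0 0 0"

```text
clock: 5.7
tcp_pos: [473.1, -214.2, 14.8]
tool_rot: [-3.141, 0.0, 0.419]
force: [-0.3, 0.1, -0.1]
opening: -0.1
gripper_force: 0.0
```

```bash
python3 - <<'E'
from h import *
import cv2
from rig import vision
s=monitor.observe();w=vision.capture("wrist");c=vision.capture("scene");pickle.dump((w,s),open("w3.pkl","wb"))
print(s["tcp_pos"],s["force"])
a=cv2.resize(c["pixels"][150:220,205:275],None,fx=5,fy=5,interpolation=3)
b=cv2.resize(w["pixels"][140:280,230:400],None,fx=2.5,fy=2.5,interpolation=3)
a=np.clip(a*1.8,0,255).astype(np.uint8)
cv2.imwrite("pics/p4.png",np.hstack([a,b])[:,:,::-1])
E
```

```text
[ 473.12965817 -214.15914533   14.79847603] [-0.27178122  0.07968641 -0.12024722]
```

View pics/p4.png

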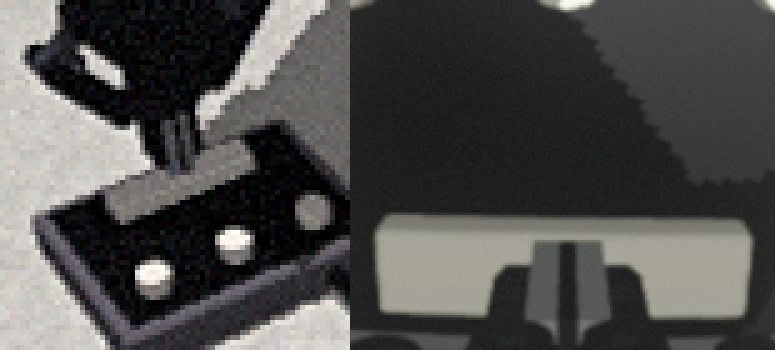

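```bash
python3 - <<'E'
from h import *
w,s=pickle.load(open("w3.pkl","rb"))
f=lambda x,y:((x-350)/2.5+230-.3,y/2.5+140-.3)
for z in(42,38,34):
    q=np.array([wpix(w,s,*f(*p),z) for p in[(378,231),(751,233),(745,318),(382,312)]])
    n=lambda i,j:np.linalg.norm(q[i]-q[j])
    print(z,n(0,1),n(2,3),n(0,3),n(1,2),rel(q.mean(0))[0])
E
```

```text
42 75.78955664205299 76.91067267209672 18.42867008936444 19.393764494512897 [  2.80578826  -0.48165543 -27.10015358]
38 77.88901030180679 79.04118247278295 18.939164418368655 19.930992994696698 [  1.01870379  -0.49425541 -23.1000736 ]
34 79.98846396156053 81.17169227346915 19.449658747372872 20.46822149488056 [ -0.76838068  -0.50685539 -19.09999363]
```

The tips are centred on the key to within 1 mm and are still just above it. I'll go on down.

Call:
carry_out --pt "0 0 1 0 0 0" --pt "0 0 2 0 0 0" --pt "0 0 2 0 0 0"

```text
clock: 6.1
tcp_pos: [473.1, -214.2, 12.8]
tool_rot: [-3.141, 0.0, 0.419]
force: [-0.0, 0.5, 0.1]
opening: 0.2
gripper_force: 0.0
```

Call:
carry_out --pt "0 0 1 0 0 0" --pt "0 0 2 0 0 0" --pt "0 0 2 0 0 0"

```text
clock: 6.4
tcp_pos: [473.1, -214.1, 10.8]
tool_rot: [-3.141, 0.0, 0.419]
force: [-0.1, -0.3, 0.4]
opening: -0.1
gripper_force: 0.0
```

Call:
carry_out --pt "0 0 1 0 0 0" --pt "0 0 2 0 0 0" --pt "0 0 2 0 0 0"

```text
clock: 6.7
tcp_pos: [473.2, -214.2, 8.9]
tool_rot: [3.142, -0.0, 0.419]
force: [-0.7, -0.7, 2.2]
opening: -0.1
gripper_force: 0.8
```

Call:
carry_out --pt "0 0 1 0 0 0" --pt "0 0 2 0 0 0" --pt "0 0 2 0 0 0"

```text
clock: 7.0
tcp_pos: [473.2, -214.2, 6.9]
tool_rot: [3.142, -0.0, 0.419]
force: [-0.0, 0.6, 2.6]
opening: 0.1
gripper_force: 1.3
```

Contact: 2.2 to 2.6 N. I'll push on to the bottom.

Call:
carry_out --pt "0 0 1 0 0 0" --pt "0 0 1.5 0 0 0" --pt "0 0 1.5 0 0 0"

```text
clock: 7.3
tcp_pos: [473.3, -214.2, 5.4]
tool_rot: [3.142, -0.0, 0.419]
force: [-0.3, 0.4, 3.7]
opening: 0.1
gripper_force: 1.7
```

```bash
cat >f.py <<'E'
from h import *
from rig import vision
F=[]
for i in range(8):
    s=monitor.observe();F.append(s["force"]);vision.capture("wrist")
print(s["clock"],s["tcp_pos"],np.mean(F,0))
E
python3 f.py
```

```text
7.65 [ 473.25377239 -214.21166795    5.4592154 ] [-0.50741659  0.13006262  3.20779477]
```

Call:
carry_out --pt "0 0 1.3 0 0 0" --pt "0 0 1.3 0 0 0" --pt "0 0 1.3 0 0 0"

```text
clock: 8.0
tcp_pos: [473.3, -214.2, 4.4]
tool_rot: [3.141, -0.0, 0.419]
force: [-1.2, 0.3, 9.0]
opening: 0.1
gripper_force: 4.2
```

```bash
python3 f.py
```

```text
8.35 [ 473.26975295 -214.20687007    4.39340742] [-1.52343539  0.75256739  8.52773013]
```

At 8.5 N the key is at its stop, with the TCP at 4.5, so the tips are 28.4 mm behind the TCP. Now I'll release and move above the square plate.

Call:
carry_out --pt "0 0 -5 0 0 0" --pt "0 0 -15 0 0 0" --pt "0 0 -40 0 0 0" --pt "0 0 -70 0 0 0" --pt "0 0 -70 0 0 0"

```text
clock: 8.9
tcp_pos: [474.8, -215.1, 77.7]
tool_rot: [3.137, -0.003, 0.419]
force: [-0.1, -0.0, -0.2]
opening: 0.1
gripper_force: 0.0
```

```bash
python3 f.py; python3 -c "
from h import *
print(rel([443,226,75]))"
```

```text
9.25 [ 472.74401918 -213.96416779   73.35980849] [-0.14724993  0.1507213  -0.08459115]
(array([ 151.65900935, -414.08942886,   -1.22857951]), None)
```

Call:
carry_out --pt "152 -414 0 0 0 0" --pt "152 -414 0 0 0 0" --pt "152 -414 0 0 0 0" --pt "152 -414 0 0 0 0" --pt "152 -414 0 0 0 0"

```text
clock: 9.8
tcp_pos: [455.9, 37.1, 73.9]
tool_rot: [-3.141, 0.0, 0.418]
force: [0.3, -0.2, 0.4]
opening: 0.1
gripper_force: 0.0
```

```bash
python3 -c "
from h import *
print(rel([443,226,75],.42),monitor.observe()['tcp_pos'])"
```

```text
(array([  64.99107491, -177.86674963,   -1.07549277]), array([-0.00016047,  0.00032768, -0.0016054 ])) [455.88071055  37.07013942  73.91731602]
```

Call:
carry_out --pt "65 -178 0 0 0 0" --pt "65 -178 0 0 0 0" --pt "65 -178 0 0 0 0" --pt "65 -178 0 0 0 0" --pt "65 -178 0 0 0 0"

```text
clock: 10.3
tcp_pos: [442.9, 228.0, 73.8]
tool_rot: [-3.141, -0.0, 0.423]
force: [0.3, -0.5, -0.1]
opening: -0.3
gripper_force: 0.0
```

Call:
carry_out --pt "0 0 0 0 0 0" --pt "0 0 0 0 0 0" --pt "0 0 0 0 0 0"

```text
clock: 10.6
tcp_pos: [443.6, 223.2, 74.0]
tool_rot: [3.142, 0.0, 0.417]
force: [0.1, -0.9, 0.0]
opening: 0.0
gripper_force: 0.0
```

```bash
python3 - <<'E'
from h import *
import cv2
from rig import vision
s=monitor.observe();w=vision.capture("wrist");c=vision.capture("scene");pickle.dump((w,s),open("w4.pkl","wb"))
print(s["clock"],s["tcp_pos"],s["force"],s["qpos"])
a=cv2.resize(c["pixels"][120:190,355:425],None,fx=5,fy=5,interpolation=3)
b=cv2.resize(w["pixels"][140:280,230:400],None,fx=2.5,fy=2.5,interpolation=3)
a=np.clip(a*1.8,0,255).astype(np.uint8)
cv2.imwrite("pics/p5.png",np.hstack([a,b])[:,:,::-1])
print(rel([443,226,75],.42))
E
```

```text
10.6 [443.63282546 223.19607465  74.01602172] [ 0.13359    -0.8690465   0.01549726] [ 3.72411726e-01  4.38235002e-01  1.89715182e+00 -1.17886758e-04
  8.06605258e-01  1.52612891e+00]
(array([ 0.43152437, -2.66243458, -0.8715373 ]), array([ 5.65875144e-05,  1.59090255e-04, -2.72033150e-03]))
```

View pics/p5.png

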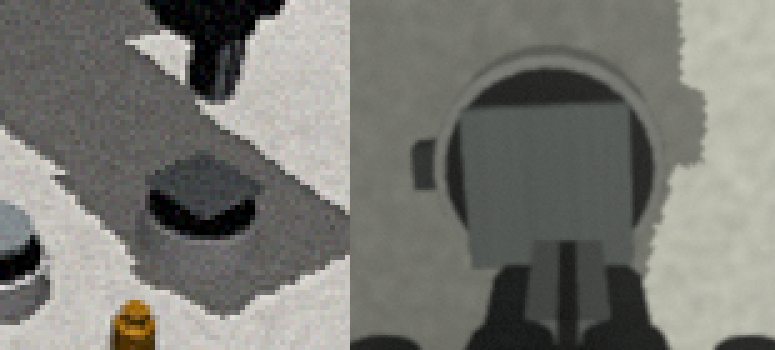

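The wrist view shows the square plate with corners at about (460,108), (630,104), (634,264) and (470,268) in the crop. The tips at (567,240) sit slightly to its right.

```bash
python3 - <<'E'
from h import *
w,s=pickle.load(open("w4.pkl","rb"))
f=lambda x,y:((x-350)/2.5+230-.3,y/2.5+140-.3)
q=np.array([wpix(w,s,*f(*p),44) for p in[(460,108),(630,104),(634,264),(470,268)]])
print([np.linalg.norm(q[i]-q[i-1]) for i in range(4)],q.mean(0),rel(q.mean(0))[0])
E
```

```text
[np.float64(46.29299643286521), np.float64(45.364941583018066), np.float64(46.04826809695852), np.float64(46.55508785213253)] [444.91152893 229.1272127   44.        ] [ 3.4513448  -4.74838212 30.12786446]
```

Call:
carry_out --pt "3 -4.5 20 0 0 0" --pt "3 -4.5 40 0 0 0" --pt "3 -4.5 52 0 0 0" --pt "3 -4.5 52 0 0 0" --pt "3 -4.5 52 0 0 0"

```text
clock: 11.2
tcp_pos: [444.6, 229.5, 22.5]
tool_rot: [3.142, -0.0, 0.418]
force: [0.1, -0.3, 0.3]
opening: 0.4
gripper_force: 0.0
```

Call:
carry_out --pt "0 0 2 0 0 0" --pt "0 0 4 0 0 0" --pt "0 0 6 0 0 0" --pt "0 0 7 0 0 0" --pt "0 0 7 0 0 0"

```text
clock: 11.7
tcp_pos: [444.4, 229.6, 15.1]
tool_rot: [3.142, -0.0, 0.419]
force: [0.0, 0.3, 0.9]
opening: 0.3
gripper_force: 0.5
```

```bash
python3 f.py
```

```text
12.05 [444.44539509 229.65970641  15.16977583] [0.12468398 0.08117253 1.09458289]
```

Contact at about 1.1 N, just as expected. I'll go 4 mm further for a dip of about 4 mm.

Call:
carry_out --pt "0 0 1.5 0 0 0" --pt "0 0 3 0 0 0" --pt "0 0 4 0 0 0" --pt "0 0 4 0 0 0" --pt "0 0 4 0 0 0"

```text
clock: 12.6
tcp_pos: [444.5, 229.7, 11.2]
tool_rot: [3.142, -0.0, 0.419]
force: [-0.4, 0.1, 4.0]
opening: -0.2
gripper_force: 1.7
```

```bash
python3 f.py
```

```text
12.95 [444.48666794 229.67812495  11.19126417] [-0.28033572  0.07121824  3.4495592 ]
```

3.45 N means a dip of about 4 mm. Now I'll withdraw and return to the key.

Call:
carry_out --pt "0 0 -5 0 0 0" --pt "0 0 -15 0 0 0" --pt "0 0 -35 0 0 0" --pt "0 0 -63 0 0 0" --pt "0 0 -63 0 0 0"

```text
clock: 13.5
tcp_pos: [445.9, 230.3, 77.5]
tool_rot: [3.141, -0.005, 0.419]
force: [0.1, 1.2, 0.0]
opening: 0.1
gripper_force: 0.0
```

```bash
python3 f.py; python3 -c "
from h import *
print(rel([473.2,-214.2,74],.419))"
```

```text
13.85 [443.93229901 229.45281333  73.47072428] [ 0.22367699 -0.02516292 -0.25519912]
(array([-1.53796783e+02,  4.17194354e+02, -2.78152147e-01]), array([-3.28342691e-05,  1.23770226e-03, -2.20377808e-04]))
```

Call:
carry_out --pt "-154 417 0 0 0 0" --pt "-154 417 0 0 0 0" --pt "-154 417 0 0 0 0" --pt "-154 417 0 0 0 0" --pt "-154 417 0 0 0 0"

```text
clock: 14.4
tcp_pos: [460.3, -21.8, 73.9]
tool_rot: [-3.141, 0.0, 0.419]
force: [1.0, 0.1, -0.5]
opening: -0.1
gripper_force: 0.0
```

```bash
python3 -c "
from h import *
print(rel([473.2,-214.2,74],.419))"
```

```text
(array([-6.64991627e+01,  1.81056747e+02, -8.20848981e-02]), array([-2.00409409e-04,  3.14037239e-04,  2.64487184e-05]))
```

Call:
carry_out --pt "-66 181 0 0 0 0" --pt "-66 181 0 0 0 0" --pt "-66 181 0 0 0 0" --pt "-66 181 0 0 0 0" --pt "-66 181 0 0 0 0"

```text
clock: 14.9
tcp_pos: [474.2, -216.4, 73.9]
tool_rot: [3.14, -0.0, 0.415]
force: [0.2, 0.1, 0.4]
opening: -0.2
gripper_force: 0.0
```

Call:
carry_out --pt "0 0 0 0 0 0" --pt "0 0 0 0 0 0" --pt "0 0 0 0 0 0"

```text
clock: 15.2
tcp_pos: [473.9, -210.8, 74.0]
tool_rot: [-3.141, 0.0, 0.42]
force: [-0.0, 0.3, 0.3]
opening: 0.1
gripper_force: 0.0
```

```bash
python3 f.py; python3 -c "
from h import *
print(rel([473.2,-214.2,14],.419))"
```

```text
15.55 [ 473.99558104 -211.81577171   74.17398562] [-0.0450147  -0.0521406   0.05565805]
(array([-1.66918546,  1.81945029, 60.16041852]), array([ 2.89735563e-05, -1.98335425e-05,  4.79929739e-05]))
```

Call:
carry_out --pt "-1.5 2 20 0 0 0" --pt "-1.5 2 45 0 0 0" --pt "-1.5 2 60 0 0 0" --pt "-1.5 2 60 0 0 0" --pt "-1.5 2 60 0 0 0"

```text
clock: 16.1
tcp_pos: [473.5, -214.5, 14.5]
tool_rot: [-3.142, 0.0, 0.419]
force: [-0.1, 0.7, 0.4]
opening: -0.2
gripper_force: 0.0
```

Call:
carry_out --pt "0 0 2 0 0 0" --pt "0 0 4 0 0 0" --pt "0 0 6 0 0 0" --pt "0 0 7.5 0 0 0" --pt "0 0 8 0 0 0"

```text
clock: 16.6
tcp_pos: [473.7, -214.6, 6.3]
tool_rot: [3.141, -0.001, 0.419]
force: [0.2, -0.7, 3.3]
opening: -0.3
gripper_force: 1.4
```

```bash
python3 f.py
```

```text
16.95 [ 473.7305991  -214.64607232    6.32735296] [ 1.28369259 -0.4900002   2.98130689]
```

Call:
carry_out --pt "0 0 1 0 0 0" --pt "0 0 2 0 0 0" --pt "0 0 2 0 0 0"

```text
clock: 17.3
tcp_pos: [473.7, -214.6, 4.4]
tool_rot: [3.141, -0.0, 0.419]
force: [2.4, 0.2, 7.4]
opening: 0.1
gripper_force: 3.5
```

```bash
python3 f.py
```

```text
17.65 [ 473.69327278 -214.63661245    4.4233867 ] [ 1.64567829 -0.33958386  7.42680145]
```

At its stop again. Release and withdraw.

Call:
carry_out --pt "0 0 -5 0 0 0" --pt "0 0 -15 0 0 0" --pt "0 0 -45 0 0 0" --pt "0 0 -90 0 0 0" --pt "0 0 -120 0 0 0"

```text
clock: 18.2
tcp_pos: [473.2, -214.3, 126.8]
tool_rot: [3.141, -0.0, 0.419]
force: [0.3, 0.5, 0.0]
opening: -0.2
gripper_force: 0.0
```

Call:
carry_out --pt "0 0 0 0 0 0" --pt "0 0 0 0 0 0" --pt "0 0 0 0 0 0" --pt "0 0 0 0 0 0" --pt "0 0 0 0 0 0"

```text
clock: 18.7
tcp_pos: [472.9, -214.2, 123.2]
tool_rot: [-3.14, 0.001, 0.419]
force: [0.6, 0.7, 0.3]
opening: 0.1
gripper_force: 0.0
```

```bash
python3 - <<'E'
from h import *
import cv2
from rig import vision
c=vision.capture("scene");cv2.imwrite("pics/end.png",c["pixels"][:,:,::-1]);print(monitor.observe()["tcp_pos"])
E
```

```text
[ 473.06707185 -214.26935552  123.41534119]
```

View pics/end.png

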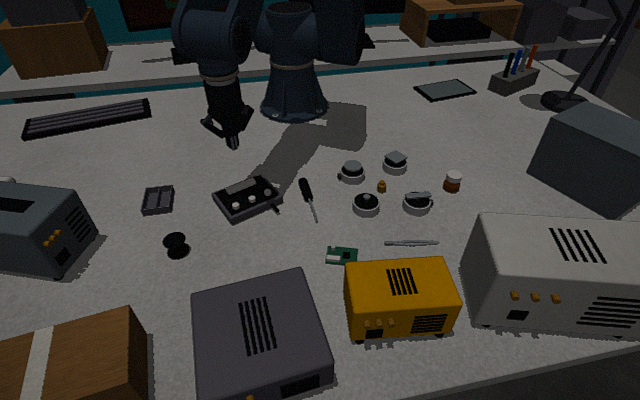

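The final view shows the square sensor still at (395,158), every other item where it was, and the gripper clear of everything at (233,140).

```bash
python3 -c "
from rig import job
print(job.sign_off())"
```

```text
the job is handed in; nothing more can be done
None
```

I pressed and released the long key, touched the square plate lightly (about 4 mm dip at 3.4 N) and withdrew, then pressed and released the long key again; the final picture shows nothing else moved, and the job is handed in.

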